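Set the spacer in the bonding jig and hold the heat sink flush against it

ROBOT

A 6-joint arm with a two-finger parallel gripper is mounted at the origin on the work surface. World frame = base frame: x ahead of the robot, y to its left, z up, the work surface at z = 0. Lengths are in m, angles in rad, forces in N, time in s.
With the tool pointing down it reaches from about 0.425 to 1.125 m from the base axis. Payload 14.9 kg.
Tool frame: the origin (TCP) lies midway between the tips of the shut fingers; the grasp point (between the pads) lies 19 mm behind it; z points along the fingers, y is the direction in which the jaws open and shut (so a half turn about z gives the same grasp; the last joint's range is limited). The gripper opens to 91 mm and grips with 3 to 60 N. Pads are 32 mm wide; open, the fingers measure 118 mm over their backs; the gripper's body (76 mm by 178 mm) begins 60 mm behind the grasp point.
Start: joints at [-1.285, 0.379, 1.734, -0, 1.028, -0.033], TCP at [0.219, -0.665, 0.193] pointing down, gripper open.
Joint ranges: [-2.77, 2.77], [-0.74, 2.19], [0, 2.66], [-1.06, 4.2], [0.31, 2.87], [-3.08, 3.08]. Speed limits (rad/s): [1.89, 1.89, 2.39, 3.14, 3.14, 3.14].

INTERFACE

Orientations are given as a unit quaternion [x, y, z, w].
In Python, from cell import env gives the robot as it stands.
- The arm moves only by the tool apply_moves, never from a script. Its argument "deltas" is a list of rows, each a list of 4 numbers: the shift along the world's x, y, z in mm, then the turn about the world's z in degrees. In form: [[dx, dy, dz, turn], ...]. A call has 1 to 8 rows; each row shifts and turns the commanded pose from where the row before left it; what a row does not reach is not made up. A row lasts 1/10 s, in which the tool goes at most 50 mm and 8.59 degrees, less where a joint would pass 70% of its speed; a pose out of reach is approached as far as the arm can. A call with a gripper value outside its range is refused whole. "jaw" is the opening, from 0 (shut) to 1 (fully open), set as the call begins (left out, the last holds). The fingers move at their own pace and stop on an object; "squeeze" is the grip in N (left out, the last holds). Time passes only in rows, so rows that do not move let the fingers close. It gives the time, the measured TCP pose, the force and the opening at its end, in the units of the state.
- env.get_obs(): the state, without advancing time (a new reading comes with each control period).
- env.read_camera(name): name is "scene" or "top" or "wrist"; returns a dict with "color" (400x640x3 uint8, red, green, blue), "depth" (400x640 float32, m along the optical axis (not along the pixel's ray), 0 where there is no reading), "vfov" (degrees; the focal length in pixels is half the picture's height over the tangent of half this angle, whatever the lens; pixels are square), "cx", "cy" (the principal point, pixels), "world_from_camera" (4x4, takes a point from camera to world coordinates). Camera axes: x right, y up, looking along -z (the intrinsics and any distortion apply to the point x, -y, -z); pixel columns grow to the right and rows downward; lengths in m; the calibration is good to about 2 mm. A picture is of the moment at which its call begins.
- env.sign_off(): hands the job in, once; it reports no verdict.
Trained networks look in the newest picture that a camera, given by its name, has taken for a name from the list of things; names that differ only in an ending like _2 or _b are one class to them, and where a whole thing is asked for, a point or a joint stands for the part that bears it (a point fixed in the world has none). Each returns a list of dicts, best first, with "confidence" (0 to 1); they miss things now and then, are a little off and sometimes report something else, mostly with a low value. They report only what shows in the picture. A call takes as long as a camera call. They do not tell look-alikes from the thing itself.
- env.search_frame(camera, name): "point" ([x, y, z] in m, in world coordinates, good to about 4 mm: the middle of the surface that is visible of it).
The state is a dict: "clock": time; "joints": joint angles; "qd": joint speeds; "tau": joint torques, N m; "ee_pos": TCP position; "tcp_rot": TCP orientation; "contact_force": force on the tool from outside, world axes, zero at the start; "ft_torque": the same for the moment, N m; "grip_width": finger opening in m.
Only numpy, scipy, OpenCV 4.12 (cv2) and the standard library are available. Lean on these libraries where they do the work, as an engineer would, in place of code of your own. Each camera call takes 0.05 s, during which the arm holds its last target. There are 200 camera calls.

TASK

On the yellow bonding jig, stand the orange spacer upright on the bed in the one gap between the black heat sink and the stepped aluminium stops that is wide enough for it, wholly in front of its stop and its thin direction across the gap, and let go of it with the heat sink still sprung back. Then push the heat sink towards the stops until the spacer is squarely clamped flush between heat sink and stop, and keep pressing firmly: the program finishes while still holding it pressed, against the jig's springs, not touching the spacer. Leave the other things on the bench where they are.

Things in the scene. Friction and masses are not known exactly. Their poses are not given: they have to be found in the camera images.
- spacer: Orange plastic spacer, 60 g, upright and loose on the bench right of the jig, turned any way, 66 mm tall. Origin: centre of its underside, z up; x is its thin direction, y its width. Foot (lowest 3 mm) 10.5 (x) x 33 (y) mm; block, height 3 to 36 mm, 13 x 36 mm; grip, height 36 to 66 mm, 10 x 26 mm. Needs a gap over 13 mm.
- jig: Yellow fixed jig; position and yaw vary. Origin at bench level below the middle of the resting heat sink's front edge; x points to the fence (the pressing direction, away from the robot), y along the fence, z up. Bed 8 mm thick, x -115 to 65, y -100 to 100 mm; fence x 45 to 60, top z 38 mm; rods and springs at y +-74 to 90, top z 32 mm. The bed behind the heat sink is clear.
- heatsink: Black finned heat sink on the jig's bed, 60 (x) x 144 (y) x 26 mm tall, top 34.5 mm above the bench, axes as the jig's. Origin: centre of its underside, at jig x = -30 mm at rest, held there by springs against a rear limit. Slides only along jig +x, up to 6.8 mm; springs push back 5 N at rest, 6 N after 5 mm. Flush on the spacer after 5 mm.
- push_face (a point): Centre of the heat sink's rear upright face, the face away from the stops, half way up, 21.5 mm above the bench; moves with the heat sink. The face is 144 mm wide and 26 mm high.
- stop_short: Shallowest of three aluminium stops fixed side by side before the fence (order varies; each 46 mm along jig y, 28 mm high on the bed, top z 36 mm). Axes as the jig's. Origin on the fence's front face, mid-width, at bed height (z 8 mm). Front face at x = -27 mm, leaving an 18 mm gap to the resting heat sink, centred at x = -36 mm: the only one wide enough.
- stop_mid: Like stop_short but 35 mm deep: leaves a 10 mm gap at rest, too narrow.
- stop_long: Like stop_short but 38 mm deep: leaves a 7 mm gap at rest, too narrow.
- spool_a: Bystander: spool of silver wire, 58 mm diameter, 40 mm tall, origin under its centre.
- spool_b: Bystander: spool of copper-coloured wire, 58 mm diameter, 40 mm tall, origin under its centre.
- gamepad: Bystander: grey game controller, about 100 x 160 x 49 mm, origin under its centre.
- multimeter: Bystander: orange multimeter lying flat, 150 x 80 x 42 mm, origin under its centre.
- dish: Bystander: round steel dish of screws, 100 mm diameter, 16 mm tall, origin under its centre.
- screwdriver: Bystander: blue-handled screwdriver, 170 mm long, lying along its x axis.
- stick_cap: Bystander: small black thumbstick cap, 22 mm diameter, 14 mm tall, origin under its centre.
There are look-alikes about, which are no part of the job. Leave any blue, green or purple look-alike of the spacer alone.

How it is judged:
On the way:
1. the spacer stands let go on the jig's bed in the wide gap, the heat sink still sprung back (y of spacer in the frame of stop_short between -0.01 and 0.01 m and z of spacer in the frame of stop_short between -0.002 and 0.0035 m and angle between spacer's own z axis and vertical below 0.2 rad and angle between the x axis of spacer and the x axis of jig, either way round below 0.25 rad and contact force between the fingers and spacer below 0.3 N and x of spacer in the frame of stop_short between -0.0425 and -0.0305 m and x of heatsink in the frame of jig below -0.0272 m), for 0.2 s.
At the end, for the whole second after the job is handed in: Spacer on the bed (3.5 mm), let go, within 10 mm of the middle of the shallow stop, upright and square within 0.07 rad; heat sink pushed 3.5 to 6.5 mm and held by the robot with over 5 N, clamping the spacer with over 3 N against heat sink and stop, at rest (y of spacer in the frame of stop_short between -0.01 and 0.01 m and z of spacer in the frame of stop_short between -0.002 and 0.0035 m and x of spacer in the frame of stop_short between -0.035 and -0.0315 m and angle between spacer's own z axis and vertical below 0.07 rad and angle between the x axis of spacer and the x axis of jig, either way round below 0.07 rad and contact force between the fingers and spacer below 0.3 N and x of heatsink in the frame of jig between -0.0265 and -0.0235 m and contact force between heatsink and spacer above 3 N and contact force between spacer and stop_short above 3 N and contact force between any of the fingers, the arm and heatsink above 5 N and linear speed of spacer below 0.02 m/s); the arm keeps its last pose, push and grip.
It fails at once if a bystander moved more than 25 mm (distance of any of spool_a, spool_b, gamepad, multimeter, dish, screwdriver, stick_cap from where it was at the start of the episode above 0.025 m).
It also fails if it takes over 67 s, if anything falls off the work surface, if the arm or the gripper's body presses on something with over 40 N, if the wrist force passes 120 N, or if a joint passes its speed limit or range.

## Working session

There is one attempt and no reset: what is moved stays moved. The work goes in short steps, Python scripts to look and compute and a tool call to move; the robot and the scene stay as the last step left them, time stands still between calls to the robot, and variables do not carry over. Pictures are saved under pics/ and viewed, about 8 in all and at most 12, crops included, and the job is handed in when it is done.

Besides the shell and the picture viewer there is one more tool, called after "Call:" by a JSON object that holds its "name" and its "arguments", one argument or row to a line. apply_moves: Moves the arm, as the interface text tells. Its arguments: {"type":"object","properties":{"deltas":{"type":"array","items":{"type":"array","items":{"type":"number"}}},"jaw":{"type":"number"},"squeeze":{"type":"number"}},"required":["deltas"]}

```bash
mkdir -p pics
cat > h.py <<'E'
import numpy as np,cv2
from cell import env
def cam(n,save=None):
    c=env.read_camera(n)
    if save: cv2.imwrite('pics/'+save,c['color'][:,:,::-1])
    return c
def cloud(c):
    d=c['depth'];h,w=d.shape;f=h/2/np.tan(np.radians(c['vfov'])/2)
    u,v=np.meshgrid(np.arange(w),np.arange(h))
    P=np.stack([(u-c['cx'])/f*d,-(v-c['cy'])/f*d,-d,np.ones_like(d)],-1)
    W=(P@np.array(c['world_from_camera']).T)[...,:3]; W[d==0]=np.nan
    return W
E
python3 - <<'E'
from h import *
a=cam('top','top.png');s=cam('scene','scene.png')
np.savez('top.npz',W=cloud(a),c=a['color']);np.savez('scene.npz',W=cloud(s),c=s['color'])
for n in ['spacer','jig','heatsink','push_face','stop_short','stop_mid','stop_long','spool_a','gamepad','multimeter','dish','screwdriver','stick_cap']:
  for k in ('top','scene'):
    print(n,k,[(np.round(r['point'],3).tolist(),round(r['confidence'],2)) for r in env.search_frame(k,n)][:4])
print({k:v for k,v in a.items() if k not in('color','depth')})
print(env.get_obs())
cv2.imwrite('pics/both.png',cv2.resize(np.vstack([a['color'],s['color']])[:,:,::-1],None,fx=.75,fy=.75))
E
```

```text
spacer top [([0.462, -0.306, 0.036], 0.52), ([0.45, -0.236, 0.044], 0.51), ([0.559, -0.342, 0.043], 0.46)]
spacer scene [([0.589, -0.278, 0.033], 0.86), ([0.472, -0.246, 0.039], 0.59), ([0.464, -0.316, 0.034], 0.55)]
jig top [([0.518, 0.083, 0.006], 0.8)]
jig scene [([0.568, 0.056, 0.028], 0.87), ([0.626, 0.437, 0.031], 0.21)]
heatsink top [([0.527, 0.077, 0.022], 0.98)]
heatsink scene [([0.526, 0.072, 0.035], 0.96)]
push_face top [([0.524, 0.075, 0.024], 0.91)]
push_face scene [([0.527, 0.072, 0.033], 0.61)]
stop_short top [([0.525, 0.072, 0.022], 0.68), ([0.596, 0.096, 0.039], 0.57), ([0.783, 0.045, 0.003], 0.32), ([0.522, -0.263, 0.036], 0.23)]
stop_short scene []
stop_mid top [([0.559, 0.015, 0.034], 0.75)]
stop_mid scene [([0.558, 0.01, 0.034], 0.57)]
stop_long top [([0.575, 0.055, 0.038], 0.67)]
stop_long scene []
spool_a top [([0.405, 0.385, 0.038], 0.91), ([0.354, -0.385, 0.044], 0.57), ([0.52, -0.265, 0.038], 0.22)]
spool_a scene [([0.369, -0.395, 0.032], 0.72), ([0.425, 0.377, 0.032], 0.56), ([0.574, 0.053, 0.038], 0.48)]
gamepad top []
gamepad scene []
multimeter top [([0.
[... 822 characters left out ...]
.        ,  1.        ]])}
{'clock': 1.4, 'joints': array([-1.28530443e+00,  3.78920749e-01,  1.73420239e+00,  1.10905700e-05,
        1.02850010e+00, -3.33226162e-02]), 'qd': array([ 0.00013864,  0.00191257, -0.00066242,  0.0001176 ,  0.00081288,
       -0.00059336]), 'tau': array([-2.08596124e-03, -7.63681269e+01, -4.34740412e+01,  6.49766251e-02,
        3.89866380e-02,  2.18091623e-05]), 'ee_pos': array([ 0.21939331, -0.66473947,  0.19281606]), 'tcp_rot': array([ 9.87321999e-01,  1.58730182e-01,  2.78829382e-06, -1.57730654e-05]), 'contact_force': array([ 0.64955191, -1.53182098, -0.4506523 ]), 'ft_torque': array([ 0.03414456, -0.0300044 ,  0.01148916]), 'grip_width': 0.0908852456989468}
```

View pics/both.png

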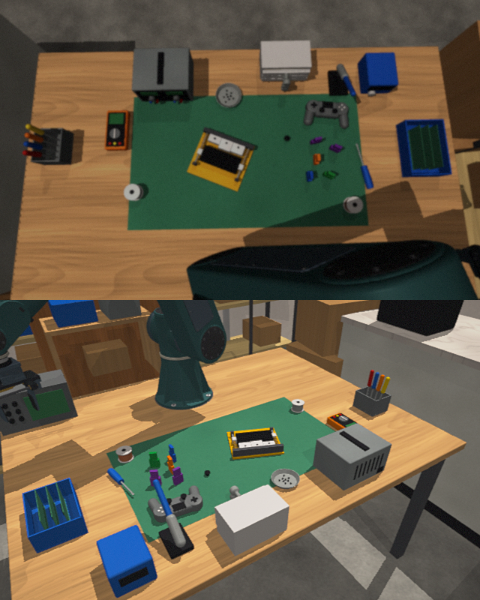

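Run:
```python
from h import *
z=np.load('top.npz');W=z['W'];c=z['c']
h=cv2.cvtColor(c,cv2.COLOR_RGB2HSV).astype(int)
sub=np.zeros(c.shape[:2],bool);sub[160:260,370:480]=1
o=(h[...,0]<18)&(h[...,1]>150)&(h[...,2]>80)&sub
n,l,st,ce=cv2.connectedComponentsWithStats(o.astype(np.uint8))
for i in range(1,n):
  if st[i,4]>8:
    P=W[l==i];print(st[i],ce[i].round(0),np.nanmean(P,0).round(3),np.nanmax(P[:,2]).round(3));T=P[P[:,2]>.055];print(len(T),T.mean(0) if len(T) else 0, cv2.minAreaRect((T[:,:2]*1000).astype(np.float32)) if len(T)>4 else 0)
# jig yellow
y=(h[...,0]>=18)&(h[...,0]<32)&(h[...,1]>150)&(h[...,2]>90);y[:,:230]=0;y[:,360:]=0;y[:160]=0
P=W[y];P=P[np.isfinite(P[:,0])];print(len(P),np.percentile(P[:,2],[5,50,95]))
B=P[P[:,2]<.016];print(cv2.minAreaRect((P[:,:2]*1000).astype(np.float32)),cv2.minAreaRect((B[:,:2]*1000).astype(np.float32)))
a=cv2.resize(c[160:260,240:350],None,fx=5,fy=5,interpolation=2);b=cv2.resize(c[160:260,390:500],None,fx=5,fy=5,interpolation=2)
cv2.imwrite('pics/c1.png',cv2.resize(np.hstack([a,b])[:,:,::-1],(800,364)))
```

```text
[419 205   9  14 112] [423. 211.] [ 0.517 -0.272  0.047] 0.074
49 [ 0.5181118  -0.27088155  0.0662394 ] ((518.3175659179688, -270.90338134765625), (10.758562088012695, 25.145130157470703), 85.9089126586914)
1815 [0.00440785 0.00900126 0.01357396]
((519.768310546875, 78.25154113769531), (201.10694885253906, 160.8748016357422), 67.72996520996094) ((519.768310546875, 78.25154113769531), (201.10694885253906, 160.8748016357422), 67.72996520996094)
```

View pics/c1.png

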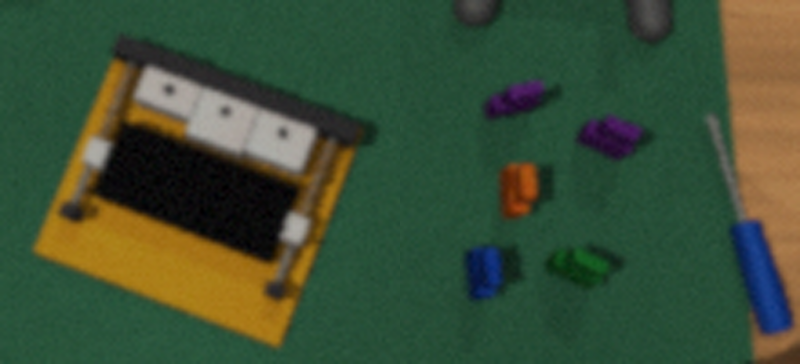

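Orange spacer sits at crop (520,190), ~world (0.518,-0.271); its thin direction is about world y. The jig's yaw is ≈ -22°; the widest gap (yellow visible) is at the left stop (jig +y). Move above the spacer for a closer look.

Call:
{"name": "apply_moves", "arguments": {
  "deltas": [
    [25, 33, 5, -2],
    [25, 33, 5, -2],
    [25, 33, 5, -2],
    [25, 33, 5, -2],
    [25, 33, 5, -2],
    [25, 33, 5, -2],
    [25, 33, 5, -2],
    [25, 33, 5, -2]
  ],
  "jaw": 0.5
}}

```text
clock: 2.2
ee_pos: [0.4202, -0.3993, 0.2332]
tcp_rot: [1.0, 0.019, 0.0, 0.0]
contact_force: [0.4, -0.8, 0.0]
grip_width: 0.0457
```

Call:
{"name": "apply_moves", "arguments": {
  "deltas": [
    [25, 33, 5, -2],
    [25, 33, 5, -2],
    [25, 33, 5, -2],
    [24, 31, 0, 0],
    [0, 0, 0, 0],
    [0, 0, 0, 0]
  ]
}}

```text
clock: 2.8
ee_pos: [0.5186, -0.2703, 0.2478]
tcp_rot: [0.999, -0.032, -0.0, 0.0]
contact_force: [-0.1, 0.5, -0.4]
grip_width: 0.0457
```

```bash
cat >> h.py <<'E'
def orange(c,W):
    h=cv2.cvtColor(c,cv2.COLOR_RGB2HSV).astype(int)
    return (h[...,0]<18)&(h[...,1]>140)&(h[...,2]>60)
E
python3 - <<'E'
from h import *
a=cam('wrist','w1.png');W=cloud(a);np.savez('w1.npz',W=W,c=a['color'])
o=orange(a['color'],W)&(abs(W[...,0]-.518)<.05)&(abs(W[...,1]+.271)<.05)
P=W[o];print(len(P),np.percentile(P[:,2],[1,25,50,75,99]))
for lo,hi in((.06,.08),(.03,.045)):
  T=P[(P[:,2]>lo)&(P[:,2]<hi)];print(len(T),T.mean(0).round(4) if len(T) else 0,cv2.minAreaRect((T[:,:2]*1000).astype(np.float32)) if len(T)>4 else 0)
print(env.get_obs()['joints'],env.get_obs()['ee_pos'],np.array(a['world_from_camera']).round(3))
E
```

```text
144 [-0.00056594  0.02520542  0.0355363   0.05361433  0.06681149]
28 [ 0.5252 -0.2712  0.065 ] ((520.1483154296875, -272.5569763183594), (25.644981384277344, 9.658321380615234), 0.10026999562978745)
58 [ 0.5254 -0.2745  0.0356] ((520.3710327148438, -272.8105773925781), (35.25120544433594, 12.603897094726562), 0.06488338112831116)
[-5.21500991e-01  1.35517304e-01  1.93598663e+00 -1.94205939e-04
  1.07023381e+00  1.11403366e+00] [ 0.51818379 -0.27091084  0.24777015] [[-0.063  0.964  0.259  0.592]
 [-0.998 -0.061 -0.016 -0.275]
 [ 0.    -0.26   0.966  0.44 ]
 [ 0.     0.     0.     1.   ]]
```

View pics/w1.png

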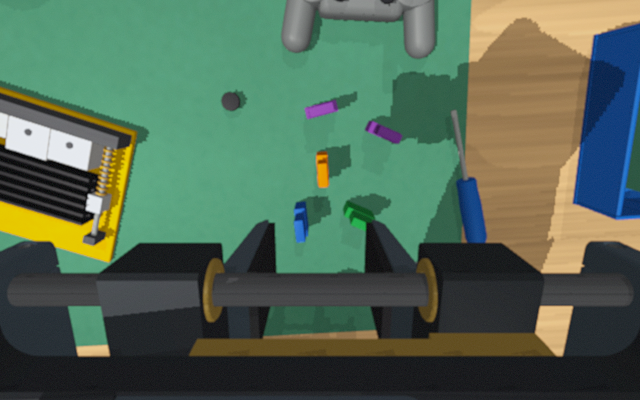

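The wrist view shows the orange spacer at (322,170), clear of the look-alikes. My hue mask is too tight for it, so I'll refine that.

Run:
```python
from h import *
z=np.load('w1.npz');W=z['W'];c=z['c']
h=cv2.cvtColor(c,cv2.COLOR_RGB2HSV).astype(int)
o=(h[...,0]<26)&(h[...,1]>120)&(h[...,2]>60)&(abs(W[...,0]-.52)<.045)&(abs(W[...,1]+.272)<.03)
P=W[o];print(len(P),np.percentile(P[:,2],[1,25,50,75,99]),np.where(o)[1].min(),np.where(o)[1].max(),np.where(o)[0].min(),np.where(o)[0].max())
for lo,hi in((.06,.08),(.03,.04)):
  T=P[(P[:,2]>lo)&(P[:,2]<hi)];print(len(T),T.mean(0).round(4),cv2.minAreaRect((T[:,:2]*1000).astype(np.float32)),cv2.fitLine((T[:,:2]*1000).astype(np.float32),2,0,.01,.01).ravel())
```

```text
6813 [0.03480779 0.36833039 0.37491434 0.37689804 0.38059063] 189 473 151 355
232 [ 0.5205 -0.2727  0.0658] ((520.1392211914062, -272.6942138671875), (25.666343688964844, 9.947896003723145), 0.016661789268255234) [ 9.9998403e-01 -5.6548668e-03  5.2051746e+02 -2.7271661e+02]
106 [ 0.5284 -0.2734  0.0357] ((520.3768920898438, -272.7563171386719), (12.763084411621094, 35.2398681640625), 89.955810546875) [ 9.94237125e-01  1.07203044e-01  5.28372131e+02 -2.73437775e+02]
```

Call:
{"name": "apply_moves", "arguments": {
  "deltas": [
    [2, -2, -40, 3.5],
    [0, 0, -40, 0],
    [0, 0, -40, 0],
    [0, 0, -40, 0],
    [0, 0, -30, 0],
    [0, 0, -17, 0],
    [0, 0, 0, 0],
    [0, 0, 0, 0]
  ],
  "jaw": 0.38
}}

```text
clock: 3.65
ee_pos: [0.5207, -0.2735, 0.0418]
tcp_rot: [1.0, -0.002, 0.0, 0.0]
contact_force: [-0.2, -0.7, 0.3]
grip_width: 0.0344
```

Call:
{"name": "apply_moves", "arguments": {
  "deltas": [
    [0, 0, 0, 0],
    [0, 0, 0, 0],
    [0, 0, 0, 0],
    [0, 0, 0, 0],
    [0, 0, 0, 0]
  ],
  "jaw": 0,
  "squeeze": 20
}}

```text
clock: 4.15
ee_pos: [0.5209, -0.273, 0.0416]
tcp_rot: [1.0, -0.002, 0.0, 0.0]
contact_force: [-0.8, -0.1, 7.0]
grip_width: 0.0096
```

Call:
{"name": "apply_moves", "arguments": {
  "deltas": [
    [0, 0, 10, 0],
    [0, 0, 25, 0],
    [0, 0, 35, 0],
    [0, 0, 35, 0],
    [0, 0, 35, 0],
    [0, 0, 35, 0],
    [-2, 30, 20, -2],
    [-2, 30, 10, -2]
  ]
}}

```text
clock: 4.95
ee_pos: [0.5168, -0.2126, 0.2487]
tcp_rot: [0.999, -0.038, 0.001, 0.001]
contact_force: [0.4, 1.0, -1.8]
grip_width: 0.01
```

Call:
{"name": "apply_moves", "arguments": {
  "deltas": [
    [-2, 30, 0, -2],
    [-2, 30, 0, -2],
    [-2, 30, 0, -2],
    [-2, 30, 0, -2],
    [-2, 30, 0, -2],
    [-2, 30, 0, -2],
    [-2, 30, 0, -2],
    [-2, 30, 0, -2]
  ]
}}

```text
clock: 5.75
ee_pos: [0.4999, 0.0285, 0.2464]
tcp_rot: [0.984, -0.176, 0.0, -0.0]
contact_force: [-0.3, 0.8, -1.0]
grip_width: 0.0095
```

Call:
{"name": "apply_moves", "arguments": {
  "deltas": [
    [-1, 30, 0, -2],
    [0, 33, 0, 0],
    [0, 0, 0, 0],
    [0, 0, 0, 0],
    [0, 0, 0, 0]
  ]
}}

```text
clock: 6.25
ee_pos: [0.4993, 0.0897, 0.246]
tcp_rot: [0.981, -0.193, 0.0, 0.0]
contact_force: [-0.1, 0.1, -0.3]
grip_width: 0.0096
```

Run:
```python
from h import *
a=cam('wrist','w2.png');W=cloud(a);np.savez('w2.npz',W=W,c=a['color'])
for n in ['stop_short','stop_mid','stop_long','heatsink']: print(n,[(np.round(r['point'],4).tolist(),round(r['confidence'],2)) for r in env.search_frame('wrist',n)][:3])
c=a['color'];h=cv2.cvtColor(c,cv2.COLOR_RGB2HSV).astype(int)
y=(h[...,0]>=18)&(h[...,0]<35)&(h[...,1]>140)&(h[...,2]>60)&(W[...,2]<.02)&(W[...,2]>-.01)
P=W[y];print(len(P),cv2.minAreaRect((P[:,:2]*1000).astype(np.float32)),np.median(P[:,2]))
s=(h[...,1]<50)&(h[...,2]>110)&(abs(W[...,2]-.036)<.006)&(abs(W[...,0]-.58)<.1)
n,l,st,ce=cv2.connectedComponentsWithStats(s.astype(np.uint8))
for i in range(1,n):
  if st[i,4]>80:
    T=W[l==i];print(st[i],T.mean(0).round(4),cv2.minAreaRect((T[:,:2]*1000).astype(np.float32)))
k=(h[...,2]<60)&(abs(W[...,2]-.0345)<.005)&(abs(W[...,0]-.53)<.08)
T=W[k];print('hs',len(T),cv2.minAreaRect((T[:,:2]*1000).astype(np.float32)))
```

```text
stop_short [([0.5284, 0.0779, 0.0245], 0.41)]
stop_mid [([0.5614, 0.0123, 0.0369], 0.78)]
stop_long [([0.5613, 0.0162, 0.035], 0.72), ([0.575, 0.0554, 0.038], 0.69)]
heatsink [([0.5251, 0.0794, 0.0255], 0.82), ([0.5251, 0.0792, 0.0218], 0.37)]
8988 ((529.96923828125, 73.59276580810547), (201.87057495117188, 179.19137573242188), 67.79849243164062) 0.00790246355407373
[ 258   75  128   37 4020] [0.5788 0.0521 0.0359] ((578.0533447265625, 55.44952392578125), (137.77301025390625, 37.58622360229492), 67.8526382446289)
[245 136  15  18 175] [0.5562 0.1504 0.0311] ((556.0686645507812, 149.5622100830078), (17.01241683959961, 19.51102066040039), 66.41862487792969)
[385 136  15  18 166] [0.497  0.0024 0.0309] ((496.15386962890625, 2.6679840087890625), (16.097885131835938, 19.349687576293945), 67.54175567626953)
hs 3363 ((578.6989135742188, 212.1385498046875), (501.9495544433594, 134.65194702148438), 74.58887481689453)
```

View pics/w2.png

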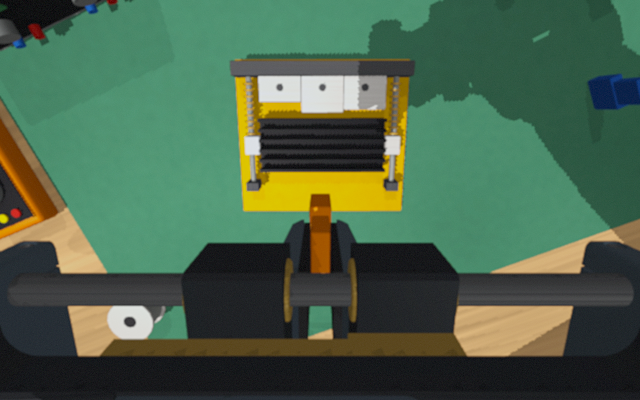

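Call:
{"name": "apply_moves", "arguments": {
  "deltas": [
    [8, 1.5, -6, 8.2],
    [8, 1.5, -6, 8.2],
    [8, 1.5, -6, 8.2],
    [8, 1.5, -6, 8.2],
    [8, 1.5, -6, 8.2],
    [8, 1.5, -6, 8.2],
    [8, 1.5, -6, 8.2],
    [8, 1.5, -6, 8.2]
  ]
}}

```text
clock: 7.3
ee_pos: [0.5638, 0.1019, 0.1975]
tcp_rot: [0.928, 0.372, -0.0, -0.0]
contact_force: [-0.6, 0.5, -0.2]
grip_width: 0.0096
```

Call:
{"name": "apply_moves", "arguments": {
  "deltas": [
    [8, 1, -10, 8.2],
    [7.5, 1, -10, 8.2],
    [0, 0, -10, 8],
    [0, 0, -20, 0],
    [0, 0, -20, 0],
    [0, 0, -30, 0],
    [0, 0, 0, 0],
    [0, 0, 0, 0]
  ]
}}

```text
clock: 8.1
ee_pos: [0.5788, 0.104, 0.098]
tcp_rot: [0.83, 0.557, -0.0, -0.0]
contact_force: [0.1, 1.1, -0.5]
grip_width: 0.0093
```

Run:
```python
from h import *
a=cam('wrist','w3.png');W=cloud(a);np.savez('w3.npz',W=W,c=a['color'])
print(env.get_obs()['ee_pos'],env.get_obs()['tcp_rot'],env.get_obs()['joints'])
c=a['color'];h=cv2.cvtColor(c,cv2.COLOR_RGB2HSV).astype(int)
t=np.radians(-22.2);R=np.array([[np.cos(t),np.sin(t)],[-np.sin(t),np.cos(t)]])
J=(W[...,:2]*1000-[553.1,64.15])@R.T; Z=W[...,2]*1000
ok=np.isfinite(Z)
# columns along jig x in slice y 50..66, heights
for y0 in (56,60,64):
  m=ok&(abs(J[...,1]-y0)<2)&(J[...,0]>-70)&(J[...,0]<60)
  x=J[...,0][m];z=Z[m]
  print(y0,[(b,int(np.median(z[(x>=b)&(x<b+2)]))) if ((x>=b)&(x<b+2)).any() else None for b in range(-8,30,2)])
o=ok&(h[...,0]<18)&(h[...,1]>140)&(Z>38)&(Z<140)&(abs(J[...,0]-9)<20)&(abs(J[...,1]-46)<30)
q=np.c_[J[o],Z[o]];print(len(q))
for b in range(40,125,8):
  s=q[(q[:,2]>=b)&(q[:,2]<b+8)]
  if len(s)>5: print(b,len(s),np.percentile(s[:,0],[2,50,98]).round(1),np.percentile(s[:,1],[2,50,98]).round(1))
```

```text
[0.57949298 0.10415912 0.09890267] [8.30252487e-01 5.57387368e-01 3.28539033e-04 1.46998182e-04] [1.38247670e-01 3.37259689e-01 2.00104088e+00 3.22995089e-05
 8.02572607e-01 5.26550130e-01]
56 [(-8, 20), (-6, 20), (-4, 34), (-2, 23), (0, 194), (2, 98), (4, 122), (6, 121), (8, 122), (10, 122), (12, 122), (14, 91), (16, 190), (18, 35), (20, 36), (22, 35), (24, 36), (26, 36), (28, 36)]
60 [(-8, 20), (-6, 20), (-4, 34), (-2, 28), (0, 201), (2, 93), (4, 104), (6, 102), (8, 104), (10, 98), (12, 108), (14, 90), (16, 197), (18, 35), (20, 35), (22, 35), (24, 35), (26, 35), (28, 36)]
64 [(-8, 80), (-6, 139), (-4, 142), (-2, 150), (0, 159), (2, 148), (4, 81), (6, 73), (8, 77), (10, 76), (12, 92), (14, 150), (16, 157), (18, 150), (20, 140), (22, 140), (24, 36), (26, 35), (28, 35)]
1633
64 48 [ 3.   7.6 14. ] [63.2 63.5 63.8]
72 70 [ 2.6  8.8 14.4] [63.1 63.5 63.8]
80 73 [ 2.3  8.3 14.3] [63.  63.5 63.9]
88 274 [ 2.5  8.9 14.7] [52.1 60.5 63.7]
96 79 [ 3.9  8.3 13.3] [58.  58.5 58.8]
104 86 [ 4.   8.6 13.2] [57.9 58.4 58.8]
112 101 [ 3.7  8.4 13.5] [57.6 58.5 58.9]
120 844 [ 3.8  8.9 13.5] [36.9 47.9 58.7]
```

View pics/w3.png

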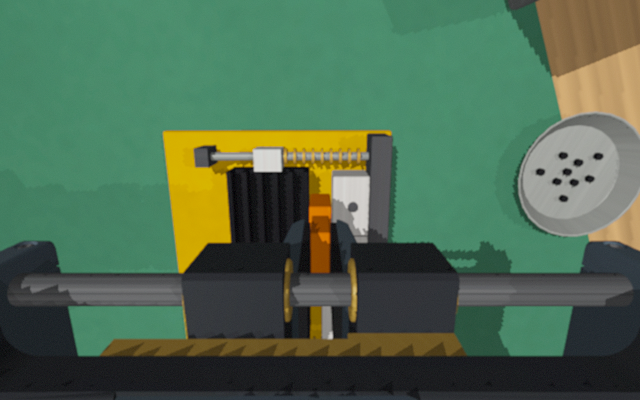

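The spacer (320,210) sits centrally over the gap between the heat sink edge (308) and the left stop (332). Measured: spacer at jig x 8.7, y 45.5, with the gap from 0 to 18. Lower it.

Call:
{"name": "apply_moves", "arguments": {
  "deltas": [
    [0, 0, -12, 0],
    [0, 0, -12, 0],
    [0, 0, -10, 0],
    [0, 0, -8, 0],
    [0, 0, -4, 0],
    [0, 0, 0, 0],
    [0, 0, 0, 0]
  ]
}}

```text
clock: 8.85
ee_pos: [0.5791, 0.1043, 0.052]
tcp_rot: [0.83, 0.557, 0.0, 0.0]
contact_force: [0.5, 0.4, -1.4]
grip_width: 0.0095
```

Call:
{"name": "apply_moves", "arguments": {
  "deltas": [
    [0, 0, -1, 0],
    [0, 0, -1, 0],
    [0, 0, 0, 0],
    [0, 0, 0, 0]
  ]
}}

```text
clock: 9.25
ee_pos: [0.5789, 0.1043, 0.0499]
tcp_rot: [0.83, 0.557, 0.0, 0.0]
contact_force: [0.7, 1.1, -0.6]
grip_width: 0.0094
```

Call:
{"name": "apply_moves", "arguments": {
  "deltas": [
    [0, 0, -1, 0],
    [0, 0, 0, 0],
    [0, 0, 0, 0]
  ]
}}

```text
clock: 9.55
ee_pos: [0.5796, 0.1043, 0.0496]
tcp_rot: [0.83, 0.558, 0.0, 0.0]
contact_force: [-1.2, -1.7, 8.5]
grip_width: 0.0093
```

Call:
{"name": "apply_moves", "arguments": {
  "deltas": [
    [0, 0, 0, 0],
    [0, 0, 0, 0],
    [0, 0, 0, 0],
    [0, 0, 0, 0],
    [0, 0, 0, 0]
  ],
  "jaw": 0.35
}}

```text
clock: 10.05
ee_pos: [0.5789, 0.1042, 0.0488]
tcp_rot: [0.83, 0.557, -0.0, -0.0]
contact_force: [0.6, 0.5, -0.2]
grip_width: 0.0315
```

Call:
{"name": "apply_moves", "arguments": {
  "deltas": [
    [0, 0, 10, 0],
    [0, 0, 20, 0],
    [0, 0, 40, 0],
    [0, 0, 40, 0],
    [0, 0, 0, 0],
    [0, 0, 0, 0]
  ]
}}

```text
clock: 10.65
ee_pos: [0.5795, 0.1044, 0.1602]
tcp_rot: [0.83, 0.557, 0.001, 0.0]
contact_force: [0.5, 0.1, -0.4]
grip_width: 0.0317
```

```bash
cat > m.py <<'E'
from h import *
def meas(name,n='wrist'):
  a=cam(n,name);W=cloud(a)
  c=a['color'];h=cv2.cvtColor(c,cv2.COLOR_RGB2HSV).astype(int)
  t=np.radians(-22.2);R=np.array([[np.cos(t),np.sin(t)],[-np.sin(t),np.cos(t)]])
  J=(W[...,:2]*1000-[553.1,64.15])@R.T; Z=W[...,2]*1000
  o=(h[...,0]<20)&(h[...,1]>130)&(Z>12)&(Z<90)&(abs(J[...,0]-9)<22)&(abs(J[...,1]-46)<35)
  q=np.c_[J[o],Z[o]]
  for lo,hi in((66,82),(36,48)):
    s=q[(q[:,2]>lo)&(q[:,2]<hi)]
    if len(s)>5: print(lo,len(s),np.median(s[:,2]).round(1),cv2.minAreaRect(s[:,:2].astype(np.float32)))
  for y0 in (20,35,56,66):
    m=(abs(J[...,1]-y0)<2)&(abs(Z-35)<4)
    x=J[...,0][m];print(y0,'top-level edges',np.sort(x[x<13])[-3:].round(1),np.sort(x[(x>2)&(x<40)])[:3].round(1))
E
python3 -c "
from m import *
meas('w4.png');print(env.get_obs()['ee_pos'])"
```

```text
66 391 73.8 ((8.457216262817383, 46.123870849609375), (25.903942108154297, 9.731344223022461), 89.24793243408203)
36 211 43.7 ((8.620454788208008, 43.47003173828125), (41.18613815307617, 12.694120407104492), 89.7774658203125)
20 top-level edges [12.3 12.3 12.3] [6.7 6.7 6.7]
35 top-level edges [-0.7 -0.7 -0.7] [17.7 17.8 17.8]
56 top-level edges [-0.6 -0.6 -0.6] [17.6 17.6 17.7]
66 top-level edges [-1.3  6.8 10.4] [ 6.8 10.4 17.6]
[0.57867778 0.10423175 0.15894259]
```

View pics/w4.png

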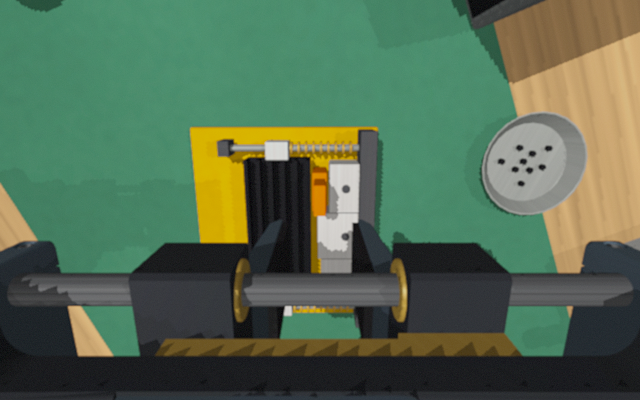

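The spacer stands on the bed (top z 73.8 mm, jig x 8.5, y 46.1, yaw <1°) with the heat sink still back. Now I'll go behind the heat sink with the fingers shut.

Call:
{"name": "apply_moves", "arguments": {
  "deltas": [
    [-10, 1, 0, -8.2],
    [-10, 1, 0, -8.2],
    [-10, 1, 0, -8.2],
    [-10, 1, 0, -8.2],
    [-10, 1, 0, -8.2],
    [-10, 1, 0, -8.2],
    [-10, 1, 0, -8.2],
    [-10, 1, 0, -8.2]
  ],
  "jaw": 0
}}

```text
clock: 11.5
ee_pos: [0.4976, 0.1121, 0.1575]
tcp_rot: [1.0, 0.016, -0.001, 0.0]
contact_force: [0.1, -0.2, -0.3]
grip_width: 0.0005
```

Call:
{"name": "apply_moves", "arguments": {
  "deltas": [
    [-10, 1, 0, -8.2],
    [-10, 1, 0, -8.2],
    [-8, 0, 0, -8],
    [0, 0, -30, 0],
    [0, 0, -30, 0],
    [0, 0, -30, 0],
    [0, 0, 0, 0],
    [0, 0, 0, 0]
  ]
}}

```text
clock: 12.3
ee_pos: [0.4702, 0.1141, 0.0685]
tcp_rot: [0.981, -0.193, -0.001, 0.0]
contact_force: [0.1, -0.4, -0.2]
grip_width: 0.0006
```

Call:
{"name": "apply_moves", "arguments": {
  "deltas": [
    [0, 0, -20, 0],
    [0, 0, -20, 0],
    [0, 0, -12, 0],
    [0, 0, 0, 0],
    [0, 0, 0, 0]
  ]
}}

```text
clock: 12.8
ee_pos: [0.4714, 0.1144, 0.0177]
tcp_rot: [0.981, -0.193, 0.0, -0.0]
contact_force: [0.6, 0.4, 0.9]
grip_width: 0.0006
```

Call:
{"name": "apply_moves", "arguments": {
  "deltas": [
    [4.6, -1.9, 0, 0],
    [4.6, -1.9, 0, 0],
    [4.6, -1.9, 0, 0],
    [0, 0, 0, 0],
    [0, 0, 0, 0]
  ]
}}

```text
clock: 13.3
ee_pos: [0.4848, 0.1085, 0.0169]
tcp_rot: [0.981, -0.193, 0.0, -0.0]
contact_force: [-0.4, 0.3, -0.7]
grip_width: 0.0006
```

Call:
{"name": "apply_moves", "arguments": {
  "deltas": [
    [1.85, -0.76, 0, 0],
    [1.85, -0.76, 0, 0],
    [0, 0, 0, 0],
    [0, 0, 0, 0]
  ]
}}

```text
clock: 13.7
ee_pos: [0.4884, 0.107, 0.0168]
tcp_rot: [0.981, -0.193, -0.0, 0.0]
contact_force: [-0.2, -0.3, -0.5]
grip_width: 0.0006
```

Call:
{"name": "apply_moves", "arguments": {
  "deltas": [
    [0.93, -0.38, 0, 0],
    [0.93, -0.38, 0, 0],
    [0, 0, 0, 0],
    [0, 0, 0, 0]
  ]
}}

```text
clock: 14.1
ee_pos: [0.4902, 0.1063, 0.0168]
tcp_rot: [0.981, -0.193, -0.0, -0.0]
contact_force: [-0.1, -0.2, 0.3]
grip_width: 0.0005
```

Call:
{"name": "apply_moves", "arguments": {
  "deltas": [
    [0.93, -0.38, 0, 0],
    [0.93, -0.38, 0, 0],
    [0, 0, 0, 0],
    [0, 0, 0, 0]
  ]
}}

```text
clock: 14.5
ee_pos: [0.4921, 0.1055, 0.0168]
tcp_rot: [0.981, -0.193, 0.0, -0.0]
contact_force: [-0.4, -0.4, -0.6]
grip_width: -0.0
```

Call:
{"name": "apply_moves", "arguments": {
  "deltas": [
    [0.93, -0.38, 0, 0],
    [0.93, -0.38, 0, 0],
    [0, 0, 0, 0],
    [0, 0, 0, 0]
  ]
}}

```text
clock: 14.9
ee_pos: [0.494, 0.1047, 0.0168]
tcp_rot: [0.981, -0.193, -0.0, 0.0]
contact_force: [-0.5, -0.5, 0.0]
grip_width: 0.0003
```

Call:
{"name": "apply_moves", "arguments": {
  "deltas": [
    [0.93, -0.38, 0, 0],
    [0.93, -0.38, 0, 0],
    [0, 0, 0, 0],
    [0, 0, 0, 0]
  ]
}}

```text
clock: 15.3
ee_pos: [0.4959, 0.104, 0.0168]
tcp_rot: [0.981, -0.193, 0.0, 0.0]
contact_force: [0.7, -0.3, -0.3]
grip_width: 0.0005
```

Call:
{"name": "apply_moves", "arguments": {
  "deltas": [
    [0.93, -0.38, 0, 0],
    [0.93, -0.38, 0, 0],
    [0, 0, 0, 0],
    [0, 0, 0, 0]
  ]
}}

```text
clock: 15.7
ee_pos: [0.4977, 0.1032, 0.0168]
tcp_rot: [0.981, -0.193, 0.0, -0.0]
contact_force: [-0.2, -0.4, -0.7]
grip_width: 0.0002
```

```bash
python3 -c "
from m import *
meas('w5.png');print(env.get_obs()['ee_pos'],env.get_obs()['contact_force'])"
```

```text
66 400 73.6 ((9.04990005493164, 45.745208740234375), (9.671195030212402, 26.39040756225586), 0.061688173562288284)
36 520 43.7 ((9.083181381225586, 45.579673767089844), (12.601701736450195, 35.923702239990234), 0.009796172380447388)
20 top-level edges [13. 13. 13.] [7.2 7.2 7.2]
35 top-level edges [-0.2 -0.2 -0.2] [18.1 18.1 18.1]
56 top-level edges [-0.2 -0.2 -0.2] [18. 18. 18.]
66 top-level edges [-0.2 -0.2 -0.2] [17.9 18.  18. ]
[0.497685   0.10324774 0.01681445] [ 0.19851265 -0.41473083 -0.48305136]
```

Call:
{"name": "apply_moves", "arguments": {
  "deltas": [
    [0.93, -0.38, 0, 0],
    [0.93, -0.38, 0, 0],
    [0, 0, 0, 0],
    [0, 0, 0, 0]
  ]
}}

```text
clock: 16.15
ee_pos: [0.4996, 0.1025, 0.0168]
tcp_rot: [0.981, -0.193, -0.0, -0.0]
contact_force: [0.1, 0.6, -0.5]
grip_width: 0.0006
```

Call:
{"name": "apply_moves", "arguments": {
  "deltas": [
    [0.93, -0.38, 0, 0],
    [0.93, -0.38, 0, 0],
    [0, 0, 0, 0],
    [0, 0, 0, 0]
  ]
}}

```text
clock: 16.55
ee_pos: [0.5014, 0.1017, 0.0168]
tcp_rot: [0.981, -0.193, -0.0, 0.0]
contact_force: [-0.1, -0.6, -0.2]
grip_width: 0.0004
```

View pics/w5.png

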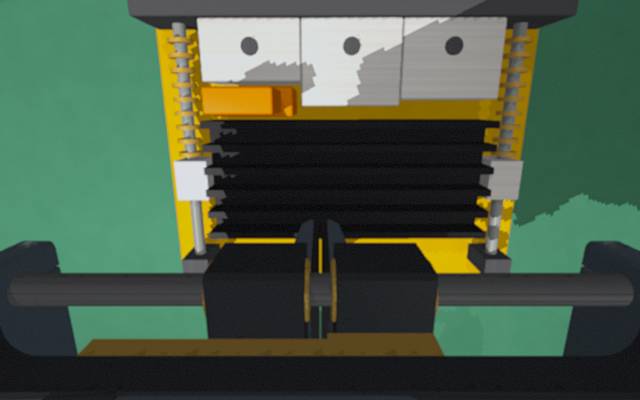

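Picture: the spacer stands in the left gap at (248,100), square to the stop. The fingertips (320,230) are just behind the heat sink's rear edge. Continue.

Call:
{"name": "apply_moves", "arguments": {
  "deltas": [
    [0.93, -0.38, 0, 0],
    [0, 0, 0, 0],
    [0, 0, 0, 0]
  ]
}}

```text
clock: 16.85
ee_pos: [0.5024, 0.1013, 0.0168]
tcp_rot: [0.981, -0.193, -0.0, -0.0]
contact_force: [0.3, 0.7, -0.2]
grip_width: 0.0008
```

Call:
{"name": "apply_moves", "arguments": {
  "deltas": [
    [0.93, -0.38, 0, 0],
    [0, 0, 0, 0],
    [0, 0, 0, 0]
  ]
}}

```text
clock: 17.15
ee_pos: [0.5033, 0.1009, 0.0168]
tcp_rot: [0.981, -0.193, -0.0, 0.0]
contact_force: [0.1, 0.4, 0.1]
grip_width: 0.0003
```

```bash
python3 -c "
from m import *
meas('w6.png');print(env.get_obs()['ee_pos'],env.get_obs()['contact_force'])"
```

```text
66 464 73.5 ((8.956560134887695, 45.53053283691406), (9.882623672485352, 25.9818172454834), 0.085569366812706)
36 518 43.8 ((8.73773193359375, 45.19144058227539), (12.451345443725586, 35.041622161865234), 0.0987592414021492)
20 top-level edges [12.8 12.8 12.8] [7.2 7.2 7.2]
35 top-level edges [0.1 0.1 0.1] [18.1 18.2 18.2]
56 top-level edges [0.1 0.1 0.2] [18.2 18.2 18.2]
66 top-level edges [0.1 0.1 0.1] [18.1 18.2 18.2]
[0.50327645 0.10094976 0.01683232] [ 0.77514577 -0.41340092 -0.08809232]
```

```bash
python3 -c "
import cv2
i=cv2.imread('pics/w6.png')[150:350,180:460];cv2.imwrite('pics/w6c.png',cv2.resize(i,None,fx=2.5,fy=2.5))"
```

```text
(no output)
```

View pics/w6c.png

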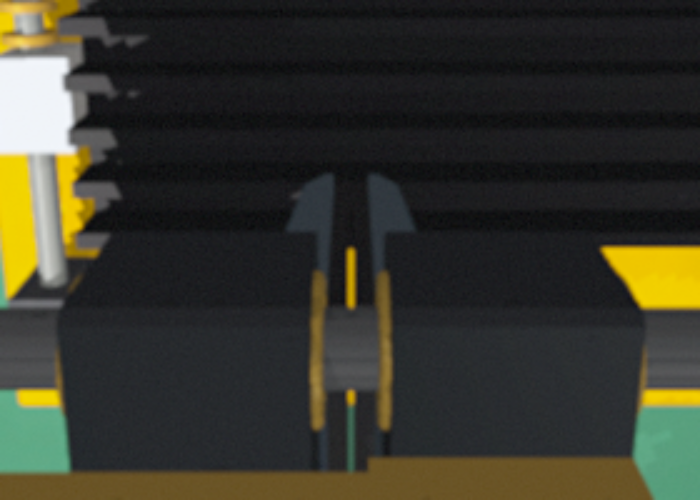

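Run:
```python
from h import *
a=cam('wrist');W=cloud(a)
t=np.radians(-22.2);R=np.array([[np.cos(t),np.sin(t)],[-np.sin(t),np.cos(t)]])
J=(W[...,:2]*1000-[553.1,64.15])@R.T;Z=W[...,2]*1000
for u in (270,308,336,370):
  print(u,[(v,*np.round([J[v,u,0],J[v,u,1],Z[v,u]],1).tolist(),a['color'][v,u].tolist()) for v in range(204,262,5)])
print(a['color'][230,308],a['color'][230,336])
c=np.array(a['world_from_camera']);print(c[:3,3])
t=cam('scene','s2.png');cv2.imwrite('pics/s2c.png',cv2.resize(t['color'][150:250,270:400,::-1],None,fx=6,fy=6,interpolation=2))
```

```text
270 [(204, -35.2, 40.4, 35.5, [25, 26, 27]), (209, -42.2, 42.6, 20.6, [23, 26, 25]), (214, -45.2, 42.8, 20.2, [20, 23, 26]), (219, -45.2, 41.6, 29.3, [18, 17, 15]), (224, -46.3, 41.0, 34.0, [24, 26, 24]), (229, -53.8, 43.0, 20.8, [22, 25, 27]), (234, -56.4, 43.0, 21.8, [17, 23, 21]), (239, -56.2, 41.9, 29.9, [18, 19, 18]), (244, -21.6, 28.1, 122.8, [29, 29, 32]), (249, -21.8, 27.7, 125.7, [31, 34, 38]), (254, -21.4, 27.1, 129.8, [26, 28, 30]), (259, -21.9, 26.9, 131.6, [29, 29, 34])]
308 [(204, -35.4, 21.2, 34.6, [27, 24, 31]), (209, -42.3, 21.7, 20.2, [18, 20, 21]), (214, -45.0, 21.7, 20.7, [22, 22, 25]), (219, -45.6, 21.5, 28.0, [21, 23, 26]), (224, -42.5, 20.9, 45.4, [49, 57, 64]), (229, -42.3, 20.6, 53.1, [47, 56, 61]), (234, -42.4, 20.4, 59.3, [53, 60, 65]), (239, -42.4, 20.2, 65.5, [50, 58, 65]), (244, -41.8, 20.0, 72.7, [48, 54, 60]), (249, -42.3, 19.9, 76.8, [47, 56, 62]), (254, -41.9, 19.7, 82.6, [49, 58, 63]), (259, -23.4, 18.1, 128.2, [90, 75, 43])]
336 [(204, -35.4, 6.9, 34.8, [30, 30, 30]), (209, -42.0, 6.3, 21.2, [27, 26, 28]), (214, -45.3, 6.2, 19.9, [19, 23, 23]), (21
[... 205 characters left out ...]
11.0, 122.8, [27, 29, 31]), (249, -21.6, 11.1, 126.2, [29, 30, 32]), (254, -21.5, 11.3, 129.4, [24, 29, 33]), (259, -21.8, 11.4, 131.6, [31, 29, 28])]
370 [(204, -35.2, -10.3, 35.3, [32, 33, 36]), (209, -41.9, -12.4, 21.5, [28, 25, 31]), (214, -45.0, -12.6, 20.9, [23, 25, 25]), (219, -45.0, -11.4, 29.6, [17, 16, 19]), (224, -46.0, -10.7, 35.1, [25, 26, 28]), (229, -53.9, -12.9, 20.5, [32, 30, 33]), (234, -56.4, -12.9, 21.7, [20, 20, 20]), (239, -56.4, -11.8, 29.5, [19, 20, 21]), (244, -21.9, 2.1, 122.1, [30, 33, 35]), (249, -21.8, 2.6, 125.7, [24, 28, 32]), (254, -21.4, 3.1, 129.8, [27, 27, 31]), (259, -21.5, 3.5, 132.5, [28, 27, 32])]
[51 58 64] [50 57 63]
[0.57086359 0.07327543 0.20867527]
```

View pics/s2c.png

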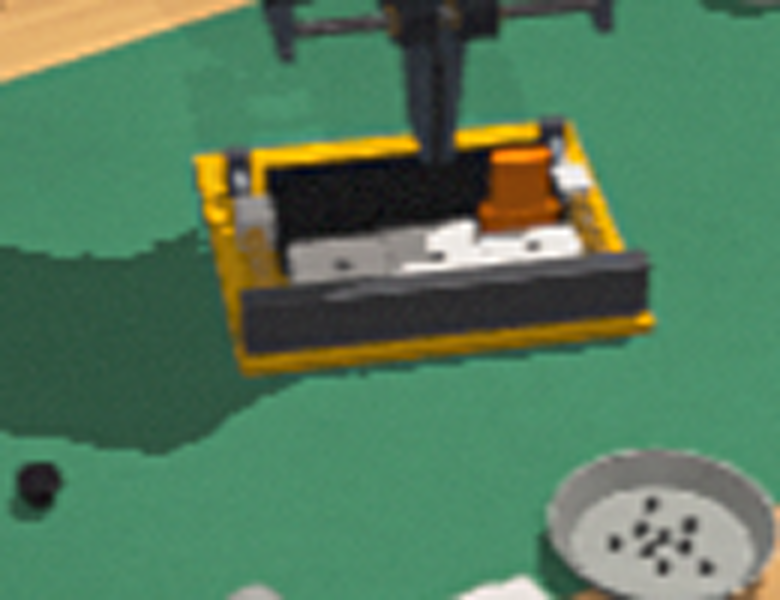

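Call:
{"name": "apply_moves", "arguments": {
  "deltas": [
    [0.93, -0.38, 0, 0],
    [0, 0, 0, 0],
    [0, 0, 0, 0]
  ]
}}

```text
clock: 17.6
ee_pos: [0.5043, 0.1006, 0.0168]
tcp_rot: [0.981, -0.193, 0.0, 0.0]
contact_force: [0.2, 0.1, -0.5]
grip_width: 0.0006
```

Call:
{"name": "apply_moves", "arguments": {
  "deltas": [
    [0.93, -0.38, 0, 0],
    [0, 0, 0, 0],
    [0, 0, 0, 0]
  ]
}}

```text
clock: 17.9
ee_pos: [0.5052, 0.1002, 0.0168]
tcp_rot: [0.981, -0.193, 0.0, -0.0]
contact_force: [0.6, -0.2, -1.0]
grip_width: 0.0006
```

Call:
{"name": "apply_moves", "arguments": {
  "deltas": [
    [0.93, -0.38, 0, 0],
    [0, 0, 0, 0],
    [0, 0, 0, 0]
  ]
}}

```text
clock: 18.2
ee_pos: [0.5061, 0.0998, 0.0168]
tcp_rot: [0.981, -0.193, -0.0, 0.0]
contact_force: [-0.4, 0.2, 0.2]
grip_width: 0.0008
```

Run:
```python
from h import *
z=np.load('w1.npz');W=z['W'];T=np.array([.5182,-.2709,.2478]);yaw=np.radians(-3.67)
D=(W-T)*1000;fx=D[...,0]*np.cos(yaw)+D[...,1]*np.sin(yaw);fy=-D[...,0]*np.sin(yaw)+D[...,1]*np.cos(yaw);fz=D[...,2]
for u in (240,255,262,268,271,274,370,378):
  print(u,[(v,int(fx[v,u]),int(fy[v,u]),int(fz[v,u])) for v in range(216,262,4) if fz[v,u]>-40])
m=(fz>-40)&(abs(fx)<60)&(abs(fy)<60);print(fz[m].min(),fx[m].max())
# scene now
s=cam('scene');S=cloud(s);T=np.array([.5061,.0998,.0168]);D=(S-T)*1000
m=(np.hypot(D[...,0],D[...,1])<45)&(S[...,2]>.037)&(S[...,2]<.12)
v,u=np.where(m);i=np.argsort(-v)[:25]
print([(int(u[k]),int(v[k]),*D[v[k],u[k]].round(0).tolist(),s['color'][v[k],u[k]].tolist()) for k in i])
```

```text
240 [(244, 18, 33, 54), (248, 18, 32, 59), (252, 18, 31, 63), (256, 18, 30, 66), (260, 18, 30, 70)]
255 [(224, 17, 32, 27), (228, 18, 30, 35), (232, 17, 29, 40), (236, 17, 29, 45), (240, 18, 28, 50), (244, 18, 27, 55), (248, 17, 26, 57), (252, 16, 26, 59), (256, 16, 25, 63), (260, 16, 25, 67)]
262 [(220, 18, 29, 23), (224, 18, 28, 29), (228, 18, 27, 35), (232, 17, 27, 38), (236, 16, 26, 41), (240, 16, 26, 45), (244, 16, 25, 50), (248, 16, 24, 55), (252, 16, 23, 59), (256, 15, 23, 61), (260, 13, 23, 61)]
268 [(224, 16, 26, 24), (228, 16, 25, 30), (232, 16, 24, 36), (236, 16, 23, 41), (240, 15, 23, 43), (244, 13, 23, 43), (248, 11, 23, 43), (252, 9, 23, 44), (256, 8, 23, 45), (260, 7, 23, 46)]
271 [(224, 16, 24, 25), (228, 16, 23, 30), (232, 15, 23, 32), (236, 13, 23, 34), (240, 11, 23, 33), (244, 10, 23, 35), (248, 8, 23, 35), (252, 6, 23, 36), (256, 4, 23, 36), (260, 2, 23, 37)]
274 [(224, 15, 23, 21), (228, 13, 23, 21), (232, 11, 23, 22), (236, 9, 23, 23), (240, 7, 23, 23), (244, 5, 23, 23), (248, 4, 23, 25), (252, 1, 23, 24), (256, 0, 23, 25), (260, -1, 23, 26)]
370 [(224, 16, -24,
[... 835 characters left out ...]
 22.0, -6.0, 25.0, [34, 38, 40]), (342, 176, 12.0, -6.0, 22.0, [30, 33, 35]), (341, 176, 13.0, -11.0, 25.0, [46, 50, 56]), (343, 176, 19.0, -7.0, 27.0, [34, 35, 36]), (340, 176, 12.0, -13.0, 25.0, [34, 43, 52]), (344, 176, 19.0, -4.0, 26.0, [42, 45, 51]), (341, 175, 16.0, -13.0, 31.0, [40, 47, 57]), (345, 175, 20.0, -1.0, 29.0, [40, 47, 59]), (339, 175, 15.0, -19.0, 33.0, [79, 64, 39]), (342, 175, 14.0, -8.0, 28.0, [28, 32, 36]), (340, 175, 16.0, -16.0, 32.0, [42, 46, 56]), (343, 175, 14.0, -4.0, 27.0, [33, 33, 36]), (344, 175, 17.0, -2.0, 27.0, [37, 45, 51]), (340, 174, 12.0, -14.0, 33.0, [69, 62, 59]), (341, 174, 14.0, -11.0, 33.0, [42, 47, 57]), (345, 174, 19.0, -0.0, 32.0, [53, 53, 61])]
```

The shut fingers' visible tips end about 20 mm above the reported TCP, so they are passing over the heat sink. I'll back off, go lower by feel and push again.

Call:
{"name": "apply_moves", "arguments": {
  "deltas": [
    [-8.8, 3.6, 0, 0],
    [-8.8, 3.6, 0, 0],
    [-8.8, 3.6, 0, 0],
    [-8.8, 3.6, 0, 0],
    [0, 0, 0, 0],
    [0, 0, -5, 0],
    [0, 0, -3, 0],
    [0, 0, 0, 0]
  ]
}}

```text
clock: 19.05
ee_pos: [0.4708, 0.1141, 0.0083]
tcp_rot: [0.981, -0.193, -0.0, 0.0]
contact_force: [0.8, -0.2, 0.5]
grip_width: 0.0007
```

Call:
{"name": "apply_moves", "arguments": {
  "deltas": [
    [0, 0, -2, 0],
    [0, 0, 0, 0],
    [0, 0, 0, 0]
  ]
}}

```text
clock: 19.35
ee_pos: [0.4709, 0.1142, 0.0068]
tcp_rot: [0.981, -0.193, -0.0, 0.0]
contact_force: [-0.0, 0.5, -0.6]
grip_width: 0.0004
```

Call:
{"name": "apply_moves", "arguments": {
  "deltas": [
    [0, 0, -2, 0],
    [0, 0, -2, 0],
    [0, 0, -2, 0],
    [0, 0, 0, 0],
    [0, 0, 0, 0]
  ]
}}

```text
clock: 19.85
ee_pos: [0.4708, 0.1142, 0.0008]
tcp_rot: [0.981, -0.193, -0.0, 0.0]
contact_force: [0.5, -0.5, -0.3]
grip_width: 0.0005
```

Call:
{"name": "apply_moves", "arguments": {
  "deltas": [
    [0, 0, -1.5, 0],
    [0, 0, -1.5, 0],
    [0, 0, 0, 0],
    [0, 0, 0, 0]
  ]
}}

```text
clock: 20.25
ee_pos: [0.4708, 0.1142, -0.0022]
tcp_rot: [0.981, -0.193, -0.0, 0.0]
contact_force: [-0.1, -0.9, 0.1]
grip_width: 0.0005
```

Call:
{"name": "apply_moves", "arguments": {
  "deltas": [
    [0, 0, -1.5, 0],
    [0, 0, -1.5, 0],
    [0, 0, 0, 0],
    [0, 0, 0, 0]
  ]
}}

```text
clock: 20.65
ee_pos: [0.4708, 0.1142, -0.0052]
tcp_rot: [0.981, -0.193, -0.0, 0.0]
contact_force: [-0.3, -0.3, -1.2]
grip_width: 0.0005
```

Call:
{"name": "apply_moves", "arguments": {
  "deltas": [
    [4.6, -1.9, 0, 0],
    [4.6, -1.9, 0, 0],
    [2.8, -1.1, 0, 0],
    [0, 0, 0, 0],
    [0, 0, 0, 0]
  ]
}}

```text
clock: 21.15
ee_pos: [0.4829, 0.1092, -0.0052]
tcp_rot: [0.981, -0.193, -0.0, 0.0]
contact_force: [-1.0, -0.4, -0.2]
grip_width: 0.0002
```

Call:
{"name": "apply_moves", "arguments": {
  "deltas": [
    [0.93, -0.38, 0, 0],
    [0.93, -0.38, 0, 0],
    [0, 0, 0, 0],
    [0, 0, 0, 0]
  ]
}}

```text
clock: 21.55
ee_pos: [0.4847, 0.1086, -0.0052]
tcp_rot: [0.981, -0.193, 0.0, 0.0]
contact_force: [-0.4, 0.1, -0.2]
grip_width: 0.0002
```

Call:
{"name": "apply_moves", "arguments": {
  "deltas": [
    [0.93, -0.38, 0, 0],
    [0.93, -0.38, 0, 0],
    [0, 0, 0, 0],
    [0, 0, 0, 0]
  ]
}}

```text
clock: 21.95
ee_pos: [0.4866, 0.1078, -0.0052]
tcp_rot: [0.981, -0.193, -0.0, 0.0]
contact_force: [0.4, -0.8, 0.6]
grip_width: 0.0004
```

Call:
{"name": "apply_moves", "arguments": {
  "deltas": [
    [0.93, -0.38, 0, 0],
    [0, 0, 0, 0],
    [0, 0, 0, 0]
  ]
}}

```text
clock: 22.25
ee_pos: [0.4871, 0.1075, -0.0052]
tcp_rot: [0.981, -0.193, -0.0, 0.0]
contact_force: [-4.2, 2.4, 2.3]
grip_width: 0.0004
```

Call:
{"name": "apply_moves", "arguments": {
  "deltas": [
    [0.93, -0.38, 0, 0],
    [0, 0, 0, 0],
    [0, 0, 0, 0]
  ]
}}

```text
clock: 22.55
ee_pos: [0.488, 0.1071, -0.0053]
tcp_rot: [0.981, -0.193, -0.0, 0.0]
contact_force: [-3.9, 3.2, 2.7]
grip_width: 0.0006
```

Call:
{"name": "apply_moves", "arguments": {
  "deltas": [
    [0.93, -0.38, 0, 0],
    [0, 0, 0, 0],
    [0, 0, 0, 0]
  ]
}}

```text
clock: 22.85
ee_pos: [0.4889, 0.1067, -0.0053]
tcp_rot: [0.981, -0.193, -0.0, 0.0]
contact_force: [-5.2, 4.0, 3.5]
grip_width: 0.0002
```

Call:
{"name": "apply_moves", "arguments": {
  "deltas": [
    [0.93, -0.38, 0, 0],
    [0.93, -0.38, 0, 0],
    [0, 0, 0, 0],
    [0, 0, 0, 0]
  ]
}}

```text
clock: 23.25
ee_pos: [0.4907, 0.106, -0.0053]
tcp_rot: [0.981, -0.193, -0.0, 0.0]
contact_force: [-5.1, 3.9, 2.6]
grip_width: 0.0002
```

Call:
{"name": "apply_moves", "arguments": {
  "deltas": [
    [0.93, -0.38, 0, 0],
    [0, 0, 0, 0],
    [0, 0, 0, 0]
  ]
}}

```text
clock: 23.55
ee_pos: [0.4916, 0.1056, -0.0052]
tcp_rot: [0.981, -0.193, -0.001, 0.0]
contact_force: [-4.9, 3.8, 2.4]
grip_width: 0.0003
```

Call:
{"name": "apply_moves", "arguments": {
  "deltas": [
    [0.46, -0.19, 0, 0],
    [0, 0, 0, 0],
    [0, 0, 0, 0]
  ]
}}

```text
clock: 23.85
ee_pos: [0.4916, 0.1056, -0.0053]
tcp_rot: [0.981, -0.193, -0.001, 0.0]
contact_force: [-7.6, 7.0, 7.0]
grip_width: 0.0009
```

Call:
{"name": "apply_moves", "arguments": {
  "deltas": [
    [0.46, -0.19, 0, 0],
    [0, 0, 0, 0],
    [0, 0, 0, 0]
  ]
}}

```text
clock: 24.15
ee_pos: [0.4916, 0.1055, -0.0053]
tcp_rot: [0.981, -0.193, -0.001, 0.0]
contact_force: [-10.4, 10.3, 9.7]
grip_width: 0.0004
```

Call:
{"name": "apply_moves", "arguments": {
  "deltas": [
    [0.46, -0.19, 0, 0],
    [0, 0, 0, 0],
    [0, 0, 0, 0]
  ]
}}

```text
clock: 24.45
ee_pos: [0.4916, 0.1055, -0.0054]
tcp_rot: [0.981, -0.193, -0.002, 0.0]
contact_force: [-14.5, 12.5, 12.2]
grip_width: 0.0003
```

```bash
python3 -c "
from m import *
meas('w7.png');print(env.get_obs()['ee_pos'],env.get_obs()['contact_force'])"
```

```text
66 802 73.4 ((11.42344856262207, 45.689273834228516), (26.37409782409668, 9.853656768798828), 89.9916000366211)
36 856 43.8 ((11.117613792419434, 45.68532180786133), (36.06438064575195, 12.877318382263184), 89.97916412353516)
20 top-level edges [12.8 12.8 12.8] [2.3 2.3 2.3]
35 top-level edges [5.1 5.1 5.1] [2.3 2.3 2.3]
56 top-level edges [5.1 5.1 5.1] [2.3 2.3 2.4]
66 top-level edges [4.7 4.7 4.7] [2.3 2.3 2.3]
[ 0.49157401  0.10547898 -0.00534258] [-14.22969459  12.53391213  13.04455147]
```

View pics/w7.png

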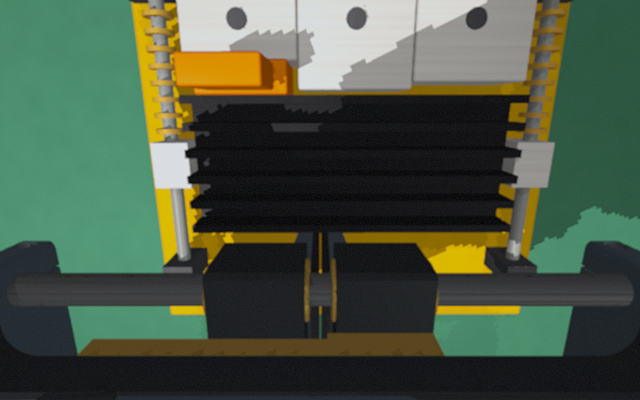

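The heat sink is pushed 5.1 mm, and the spacer at (232,72) is clamped flush and square between heat sink and stop. About 18 N is pressing along jig x. Handing in.

```bash
python3 -c "
from h import *
print(env.get_obs()['contact_force'],env.get_obs()['clock']);print(env.sign_off())"
```

```text
[-14.22969459  12.53391213  13.04455147] 24.5
the job is handed in; nothing more can be done
None
```

I stood the orange spacer in the wide gap in front of the left, shallow stop and let go of it with the heat sink still sprung back. Then I pushed the heat sink with the shut fingers and handed in at 24.5 s while still pressing.

**Last checks:**
- **Heat sink:** it had moved about 5.1 mm, and the fingers were pressing with about 18 N along the jig's pressing direction.
- **Spacer:** it was at jig x ≈ 11.3 mm and y ≈ 45.7 mm. It was square within 0.1°, stood on the bed (top at 73.4 mm) and was not touched by the fingers.
- **Clamping force on the spacer:** I could not measure this directly. Taking the 6 N springs off the 18 N leaves roughly 12 N.
- **Bystanders:** I did not compare their positions at the end. The arm touched none of them as far as the forces showed.

**What disagreed:** the first push passed over the heat sink without contact. The shut fingertips sat about 20 mm above the reported TCP. I backed off, lowered the fingers about 22 mm and pushed again, and that worked.

**Off-axis force:** the last reading also showed about 13 N vertical force on the tool. I took it for friction on the heat sink's face, but did not check that.

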